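# Slide the loaded jar tray across the gap into its shelf bay

## Task

Slide the loaded jar tray off the stand, across the gap and into the shelf bay's lane, level and running on the two surfaces (not lifted over), its nose never sagging into the gap. Push it fully home, gently but firmly, until the sprung stop is pressed right in; then let go and leave it resting against the stop, all four jars upright in it and nothing else disturbed.

Things in the scene. Friction and masses are not known exactly. Their poses are not given: they have to be found in the camera images.
- bay: Fixed wooden shelf bay (sizes in mm). Origin at table level under the middle of the tray lane's front edge; x = push direction, into the bay; z up. Deck top 60 above the table, x 0 to 298, front edge rounded. Lane between two rails 30 high from x = 30 on, inner faces at y = -68 and 68. A second lane with jars at y 80 to 168. Back panel 130 high at x = 298.
- backstop: Steel block on the deck at the lane's inner end; origin on the deck, mid front face (bay x = 272), axes as the bay's. A black plate 90 wide, 5 to 37 above the deck, stands before it on rods, its face 28 to 50 mm in front of the origin: set by hand, measured by no pose. The plate yields 6 mm under 0.8 to 2 N, then is rigid: home. Over 25 N damages it.
- stand: Fixed low stand, aluminium top 60 mm above the table, level with the bay's deck. Origin at table level under the edge that faces the gap, in line with the bay lane's middle; x parallel to the bay's x. Top from x = -280 to 0, y = -100 to 145 mm. The gap to the bay is 85 to 105 mm wide.
- tray: Loose plywood tray 200 x 120 mm (x = length, nose at +x), floor 5, walls 35 high; about 0.25 kg plus four loose 0.11 kg jars in pockets in its front half. It balances about 75 mm behind the nose, so over the gap it tips in unless its tail is held down. Rear half empty behind a 30 high divider at x = 0 to 5. Origin: centre of the underside.
- tray_tab (a point): Point at mid thickness of the tray's upright grip tab, 65 mm above the tray's underside, 95 behind its origin. Tab: the 10 mm thick tail wall carried up to 85 above the underside, 60 wide; it can be pinched from above, fingers before and behind it. Axes as the tray's.
- tray_nose (a point): Point on the tray's underside at the middle of its leading edge, 100 ahead of the tray's origin. Axes as the tray's.
- jar0: Small glass spice jar, 42 in diameter, 62 high, standing loose in the tray's pocket near tray x = 72, y = +28. Origin at the centre of its underside.
- jar1: Small glass spice jar, 42 in diameter, 62 high, standing loose in the tray's pocket near tray x = 72, y = -28. Origin at the centre of its underside.
- jar2: Small glass spice jar, 42 in diameter, 62 high, standing loose in the tray's pocket near tray x = 28, y = +28. Origin at the centre of its underside.
- jar3: Small glass spice jar, 42 in diameter, 62 high, standing loose in the tray's pocket near tray x = 28, y = -28. Origin at the centre of its underside.
- spare_jar: Small spice jar (42 x 62 high) standing on the stand beside the tray's running strip; a bystander. Origin at the centre of its underside.
- tall_jar: Jar (52 x 100 high) in the bay's second lane, nearer its front; a bystander. Origin at the centre of its underside.
- shelf_jar: Jar (52 x 100 high) in the bay's second lane, further in; a bystander. Origin at the centre of its underside.
- carton: Cardboard carton 100 x 70 x 60 on the table beyond the work; a bystander. Origin at the centre of its underside.
- canister: Can, 70 in diameter, 120 high, on the table beyond the work; a bystander. Origin at the centre of its underside.
- label_roll: Roll of paper labels, 70 in diameter, 30 high, lying on the table; a bystander. Origin at the centre of its underside.

How it is judged:
By the outcome, as a careful person would: the job done as asked, in the order asked, and still so for the second after the job is handed in, with the robot touching nothing.
It also fails if it takes over 51 s, if anything falls off the work surface, if the arm or the gripper's body presses on something with over 40 N, if the wrist force passes 120 N, or if a joint passes its speed limit or range.

## Robot

A 6-joint arm with a two-finger parallel gripper is mounted at the origin on the work surface. World frame = base frame: x ahead of the robot, y to its left, z up, the work surface at z = 0. Lengths are in m, angles in rad, forces in N, time in s.
With the tool pointing down it reaches from about 0.4 to 0.925 m from the base axis. Payload 12.5 kg.
Tool frame: the origin (TCP) lies between the finger pads; the fingertips stand 11 mm ahead of it and the grasp point (between the pads) lies 8 mm behind it (bot.tips_ahead is the distance from the TCP to the fingertips, in m); z points along the fingers, y is the line along which they close (so a half turn about z gives the same grasp; the last joint's range is limited). The gripper opens to 95 mm and grips with 3 to 60 N. Pads are 20 mm wide; open, the fingers measure 119 mm over their backs; the gripper's body (75 mm by 180 mm) begins 59 mm behind the grasp point.
Start: joints at [1.171, 0.491, 1.559, -0, 1.092, -0.106], TCP at [0.181, 0.598, 0.186] pointing down, gripper open.
Joint ranges: [-3.1, 3.1], [-0.84, 2.19], [0.05, 2.79], [-1.13, 4.28], [0.06, 2.93], [-2.69, 2.69]. Speed limits (rad/s): [2.22, 2.22, 2.79, 3.14, 3.14, 3.14].

## Interface

Orientations are given as a rotation vector (axis times angle).
In Python, from workcell import bot, snapshot gives the robot as it stands. The module is installed in compiled form; this text tells all that it offers.
- The arm moves only by the tool send_rows, never from a script. Its argument "increments" is a list that holds one entry, the list of rows, each a list of 5 numbers: the opening, from 0 (shut) to 1 (fully open), then the shift along the tool's x, y, z in m, then the turn about the tool's z in rad. In form: [[[gripper, x, y, z, twist], ...]]. A call has 1 to 8 rows; each row is the pose to reach, as a shift and turn from the pose commanded when the call began, along the tool's axes at that moment; what a row does not reach only later rows make up. A row lasts 1/12 s, in which the tool goes at most 41.7 mm and 7.16 degrees, less where a joint would pass 70% of its speed; a pose out of reach is approached as far as the arm can. A call with a gripper value outside its range is refused whole. The fingers move at their own pace and stop on an object; "grip_force" is the grip in N (left out, the last holds). Time passes only in rows, so rows that repeat a pose let the fingers close. It gives the time, the measured TCP pose, the force, the opening and the grip force at its end, in the units of the state.
- bot.get_obs(): the state, without advancing time (a new reading comes with each control period).
- snapshot(name): name is "scene" or "side" or "wrist"; returns a dict with "color" (384x512x3 uint8, red, green, blue), "z_map" (384x512 float32, m along the optical axis (not along the pixel's ray), 0 where there is no reading), "intrinsics" (3x3 intrinsics, pixels), "world_to_cam" (4x4, takes a point from world to camera coordinates); the wrist camera has in their place "T_tool_cam" (4x4, takes a point from camera to tool coordinates, whose origin is the TCP and whose axes are the flange's). Camera axes: x right, y down, z forward; pixel columns grow to the right and rows downward; lengths in m; the calibration is good to about 2 mm. A picture is of the moment at which its call begins: read the wrist's pose just before it.
- bot.hand_in(): hands the job in; it is judged then, once.
The state is a dict: "time_s": time; "joint_positions": joint angles; "joint_vel": joint speeds; "joint_torque": joint torques, N m; "tcp_pos": TCP position; "eef_rot": TCP orientation; "ft_force": force on the tool from outside, world axes, zero at the start; "ft_torque": the same for the moment, N m; "gripper_width": finger opening in m; "grip_force": force on a finger pad.
Only numpy, scipy, OpenCV 4.12 (cv2) and the standard library are available. Lean on these libraries where they do the work, as an engineer would, in place of code of your own. Each camera call takes 0.05 s, during which the arm holds its last target. There are 200 camera calls.

## Working session

There is one attempt and no reset: what is moved stays moved. The work goes in short steps, Python scripts to look and compute and a tool call to move; the robot and the scene stay as the last step left them, time stands still between calls to the robot, and variables do not carry over. Pictures are saved under pics/ and viewed, at most 10 in all, crops included, and the job is handed in when it is done.

Besides the shell and the picture viewer there is one more tool, called after ">>>" as name(argument=value, ...) on one line, values as JSON. send_rows: Moves the arm, as the interface text tells. Its arguments: {"type":"object","properties":{"increments":{"type":"array"},"grip_force":{"type":"number"}},"required":["increments"]}

```bash
mkdir -p pics; cat > h.py <<'E'
import numpy as np, cv2
from scipy.spatial.transform import Rotation as R
from workcell import bot, snapshot
def cloud(s):
    z=s["z_map"];K=s["intrinsics"];v,u=np.indices(z.shape)
    P=np.stack([(u-K[0,2])/K[0,0]*z,(v-K[1,2])/K[1,1]*z,z],-1)
    if "world_to_cam" in s: T=np.linalg.inv(s["world_to_cam"])
    else:
        o=bot.get_obs();T=np.eye(4);T[:3,:3]=R.from_rotvec(o["eef_rot"]).as_matrix();T[:3,3]=o["tcp_pos"];T=T@s["T_tool_cam"]
    W=P@T[:3,:3].T+T[:3,3]; W[z==0]=np.nan
    return W
E
python3 - <<'E'
from h import *
o=bot.get_obs();print({k:np.round(v,4).tolist() for k,v in o.items()})
ims=[]
for n in ("scene","side"):
    s=snapshot(n);ims.append(s["color"]);np.save(n+".npy",cloud(s))
    print(n,np.round(np.linalg.inv(s["world_to_cam"]),3).tolist())
    cv2.imwrite(f"pics/{n}0.png",cv2.resize(s["color"][...,::-1],(800,600)))
E
```

```text
{'time_s': 0.0, 'joint_positions': [1.1714, 0.4915, 1.5595, -0.0, 1.0917, -0.1056], 'joint_vel': [-0.0003, 0.0002, 0.0006, -0.0011, 0.001, 0.0005], 'joint_torque': [-0.0003, -61.2654, -25.8188, 0.0693, 0.0482, -0.0001], 'tcp_pos': [0.1808, 0.5979, 0.1855], 'eef_rot': [-0.4598, -3.1075, 0.0018], 'ft_force': [0.107, -0.1322, 0.047], 'ft_torque': [0.0306, 0.0206, 0.0064], 'grip_force': 0.0, 'gripper_width': 0.0953}
scene [[0.354, 0.715, -0.603, 1.184], [0.935, -0.261, 0.239, -0.23], [0.014, -0.649, -0.761, 0.846], [0.0, 0.0, 0.0, 1.0]]
side [[0.92, -0.305, 0.244, 0.358], [-0.391, -0.718, 0.575, -0.594], [-0.0, -0.625, -0.781, 0.866], [0.0, 0.0, 0.0, 1.0]]
```

View pics/scene0.png

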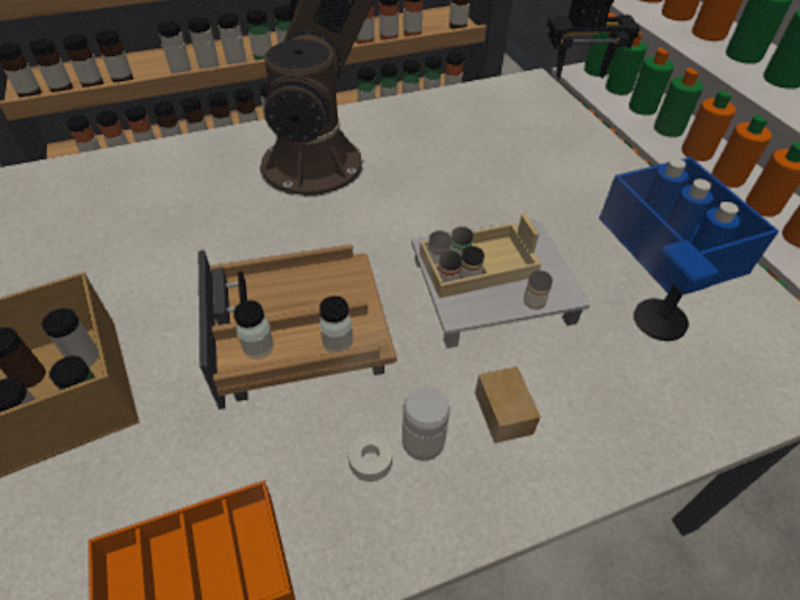

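View pics/side0.png

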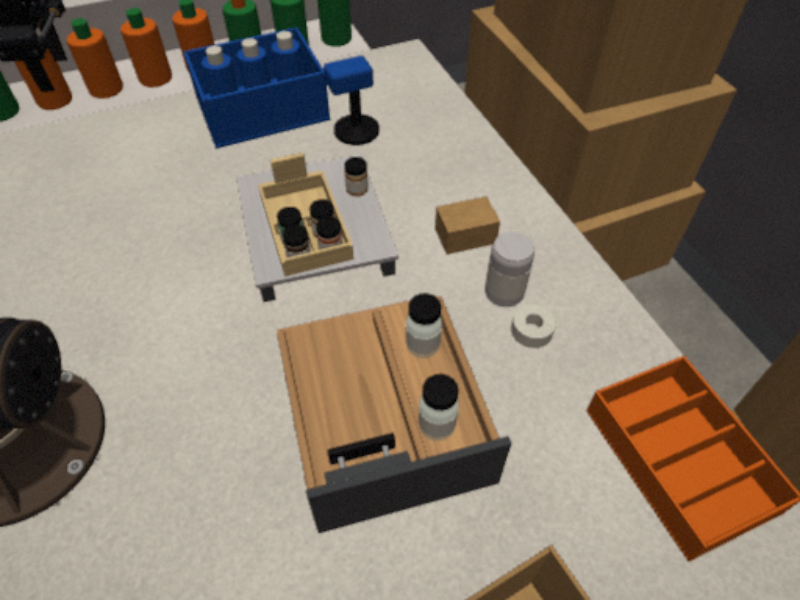

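The scene view shows the bay (rails to the right of the black panel, about 200–395, 250–400), the stand (415–585, 225–345) and the tray, yawed on it with its tab at (528, 232). The side view shows the same: tab at (290, 168), stop plate at (362, 447). Next I'll fit the geometry from an orthographic map.

```bash
python3 - <<'E'
from h import *
A=[np.load(n+".npy").reshape(-1,3) for n in("scene","side")]
for n,a in zip("ab",A):
    def rect(lo,hi,reg):
        m=(a[:,2]>lo)&(a[:,2]<hi)&(a[:,0]>reg[0])&(a[:,0]<reg[1])&(a[:,1]>reg[2])&(a[:,1]<reg[3]);return a[m]
    d=rect(.05,.07,(.25,.85,-.5,.7))
    g=np.zeros((600,300),np.uint8);ij=((d[:,:2]-[.25,-.5])/.002).astype(int);g[ij[:,1].clip(0,599),ij[:,0].clip(0,299)]=255
    g=cv2.morphologyEx(g,cv2.MORPH_CLOSE,np.ones((5,5)))
    k,l,st,c=cv2.connectedComponentsWithStats(g)
    lab=l[ij[:,1].clip(0,599),ij[:,0].clip(0,299)]
    for i in range(1,k):
        if st[i,4]<2000: continue
        p=d[lab==i]; r=cv2.minAreaRect((p[:,:2]*1000).astype(np.float32)); print(n,"deck",len(p),np.round(r[0],1),np.round(r[1],1),round(r[2],2),"z",np.round(np.median(p[:,2]),4))
# top view picture, highest point wins
B=np.vstack(A);C=[];
o=[cv2.imread(f"pics/{n}0.png") for n in("scene","side")]
C=np.vstack([cv2.resize(i,(512,384)).reshape(-1,3) for i in o])
k=~np.isnan(B[:,2])&(B[:,2]<.2);B=B[k];C=C[k];s=np.argsort(B[:,2]);B=B[s];C=C[s]
# image: col = (0.55-y)/.00125 , row=(x-.2)/.00125
im=np.zeros((480,800,3),np.uint8);u=((.5-B[:,1])/.00125).astype(int);v=((B[:,0]-.2)/.00125).astype(int)
m=(u>=0)&(u<800)&(v>=0)&(v<480);im[v[m],u[m]]=C[m];im2=cv2.dilate(im,np.ones((2,2)));im[im.sum(2)==0]=im2[im.sum(2)==0]
cv2.imwrite("pics/top.png",im)
E
```

```text
a deck 3472 [ 514.6 -161.5] [309.1 262.8] 82.6 z 0.0594
a deck 1246 [ 569.6 -217.6] [190.3  74.7] 81.84 z 0.0597
a deck 2713 [537.8 227.2] [282. 249.] 82.14 z 0.0595
b deck 7408 [ 513.4 -139.1] [272.1 246.6] 83.36 z 0.0606
b deck 3624 [538.  230.4] [284.2 245.3] 82.48 z 0.0611
```

View pics/top.png

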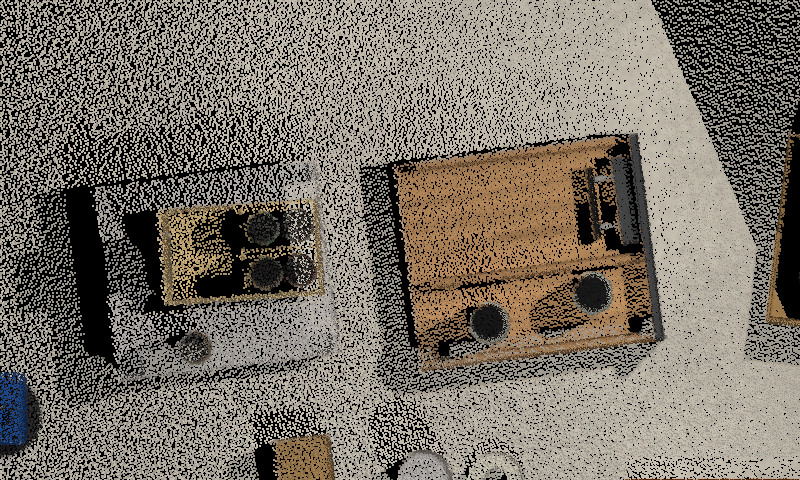

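Top view: bay at about x = 400–660 px, stand at 95–335 px, both yawed about 7–8°. The tray (163–325, 205–300) is turned a few degrees less, and its tab is at about (163, 258). Now precise line fits.

```bash
cat > fit.py <<'E'
from h import *
from scipy.optimize import least_squares
A=[np.load(n+".npy").reshape(-1,3) for n in("scene","side")]
th=np.deg2rad(-97.6); 
def loc(P,o,t):
    c,s=np.cos(t),np.sin(t);d=P[:,:2]-o;return np.stack([c*d[:,0]+s*d[:,1],-s*d[:,0]+c*d[:,1]],1)
for n,a in zip(("scene","side"),A):
    a=a[~np.isnan(a[:,2])]
    # approx bay origin
    o=np.array([.49,-.005])
    L=loc(a,o,th);z=a[:,2]
    for nm,lo,hi,x0,x1,y0,y1 in (("railtop",.084,.096,30,290,-100,-50),("divider",.084,.096,40,290,50,100),("plate",.066,.1,200,258,-60,60),("deck",.055,.066,-40,40,-60,60),("backtop",.12,.136,250,350,-120,250)):
        m=(z>lo)&(z<hi)&(L[:,0]>x0/1e3)&(L[:,0]<x1/1e3)&(L[:,1]>y0/1e3)&(L[:,1]<y1/1e3)
        p=L[m]*1e3
        if len(p)<20: print(n,nm,len(p));continue
        if nm=="deck": 
            print(n,nm,"front",np.percentile(p[:,0],[1,2,5]).round(1));continue
        v=cv2.fitLine(p.astype(np.float32),cv2.DIST_HUBER,0,.01,.01).ravel()
        print(n,nm,len(p),"ang",np.rad2deg(np.arctan2(v[1],v[0])).round(2),"x%",np.percentile(p[:,0],[2,50,98]).round(1),"y%",np.percentile(p[:,1],[2,50,98]).round(1),"z",np.median(z[m]).round(4))
    # tray
    o=np.array([.525,.215]);L=loc(a,o,np.deg2rad(-93.5))
    m=(z>.088)&(z<.1)&(abs(L[:,0])<.14)&(abs(L[:,1])<.09)
    r=cv2.minAreaRect((a[m,:2]*1e3).astype(np.float32));print(n,"tray rect",np.round(r[0],1),np.round(r[1],1),round(r[2],2))
    m=(z>.105)&(z<.16)&(abs(L[:,0]+.1)<.04)&(abs(L[:,1])<.06);p=a[m,:2]*1e3
    r=cv2.minAreaRect(p.astype(np.float32));print(n,"tab rect",m.sum(),np.round(r[0],1),np.round(r[1],1),round(r[2],2),"ztop",np.percentile(z[m],99).round(4))
    m=(z>.138)&(z<.16)&(abs(L[:,0]+.1)<.04)&(abs(L[:,1])<.06);p=a[m,:2]*1e3
    r=cv2.minAreaRect(p.astype(np.float32));print(n,"tabtop rect",m.sum(),np.round(r[0],1),np.round(r[1],1),round(r[2],2))
o=bot.get_obs();print(np.round(R.from_rotvec(o["eef_rot"]).as_matrix(),3).tolist())
E
python3 fit.py
```

```text
scene railtop 322 ang 0.01 x% [ 35.9 158.9 280.8] y% [-85.1 -77.1 -71.2] z 0.0888
scene divider 239 ang -0.29 x% [ 43.4 167.9 287.2] y% [50.3 70.6 76.4] z 0.0888
scene plate 102 ang -88.83 x% [235.6 240.3 256.2] y% [-48.1 -17.5  24.7] z 0.0959
scene deck front [-0.5 -0.1  1.5]
scene backtop 408 ang 89.71 x% [294.6 299.8 305.9] y% [-77.5  71.3 174.3] z 0.1291
scene tray rect [513.2 198.4] [201.6 124.6] 86.32
scene tab rect 181 [519.9 292.5] [12.5 63.4] 86.56 ztop 0.1468
scene tabtop rect 64 [519.  292.4] [10.9 61.9] 83.91
side railtop 576 ang 0.16 x% [ 36.1 168.3 272. ] y% [-84.7 -78.8 -73.1] z 0.0901
side divider 573 ang 0.55 x% [ 47.  178.5 271.1] y% [62.9 68.7 94.3] z 0.0901
side plate 472 ang 89.82 x% [233.7 242.  253.7] y% [-47.9  -5.6  38.2] z 0.0913
side deck front [-3.4 -2.  -0.4]
side backtop 1034 ang -89.84 x% [292.4 300.3 304.6] y% [-78.9  40.2 169.1] z 0.1297
side tray rect [533.5 198.8] [204.6 158.7] 85.75
side tab rect 294 [521.1 294.5] [14.1 59.8] 85.2 ztop 0.1477
side tabtop rect 93 [521.4 295.3] [12.4 59.4] 84.77
[[-0.957, 0.29, -0.0], [0.29, 0.957, -0.001], [0.0, -0.001, -1.0]]
```

Measured: bay yaw −97.6° with origin near (0.486, −0.004), and tray yaw about −94° (3.6° off the lane). The tab is at (0.520, 0.2935), top at z 0.146, and the stop plate face is at bay x ≈ 235. All of these agree with the given sizes. Moving above the tab.

>>> send_rows(increments=[[[0.6,-0.01,-0.005,0,0],[0.6,-0.032,-0.015,0,0],[0.6,-0.064,-0.03,0,0],[0.6,-0.096,-0.045,0,0],[0.6,-0.128,-0.06,0,0],[0.6,-0.16,-0.075,0,0],[0.6,-0.192,-0.09,0,0],[0.6,-0.224,-0.105,0,0]]])

```text
time_s: 0.77
tcp_pos: [0.3662, 0.4308, 0.186]
eef_rot: [-0.46, -3.108, 0.0]
ft_force: [1.0, 0.7, 0.2]
gripper_width: 0.0574
grip_force: 0.0
```

>>> send_rows(increments=[[[0.6,-0.032,-0.015,0,-0.03],[0.6,-0.064,-0.03,0,-0.06],[0.6,-0.096,-0.045,0,-0.1],[0.6,-0.128,-0.06,0,-0.14],[0.6,-0.156,-0.073,0,-0.17],[0.6,-0.176,-0.082,0,-0.2],[0.6,-0.189,-0.088,0,-0.225],[0.6,-0.189,-0.088,0,-0.225]]])

```text
time_s: 1.43
tcp_pos: [0.5223, 0.2913, 0.1857]
eef_rot: [0.111, 3.14, -0.001]
ft_force: [0.2, 1.0, 0.8]
gripper_width: 0.0571
grip_force: 0.0
```

```bash
cat > wt.py <<'E'
from h import *
import sys
o=bot.get_obs();print(o["time_s"],np.round(o["tcp_pos"],4),np.round(R.from_rotvec(o["eef_rot"]).as_matrix()[:,:2].T,4).tolist(),np.round(o["ft_force"],2))
s=snapshot("wrist");W=cloud(s)
cv2.imwrite(f"pics/{sys.argv[1]}.png",s["color"][...,::-1])
a=W.reshape(-1,3);a=a[~np.isnan(a[:,2])];a=a[(a[:,2]>.137)&(a[:,2]<.155)]
d=np.linalg.norm(a[:,:2]-np.array([.52,.2935]),axis=1);a=a[d<.05]
r=cv2.minAreaRect((a[:,:2]*1e3).astype(np.float32));print(len(a),np.round(r[0],1),np.round(r[1],1),round(r[2],2),np.median(a[:,2]))
E
python3 wt.py wrist0
```

```text
1.4333 [0.5223 0.2913 0.1857] [[-0.9975, 0.0703, -0.0001], [0.0703, 0.9975, -0.0004]] [0.15 0.98 0.79]
917 [518.1 295.4] [ 9.9 59.2] 85.83 0.14324659691048203
```

View pics/wrist0.png

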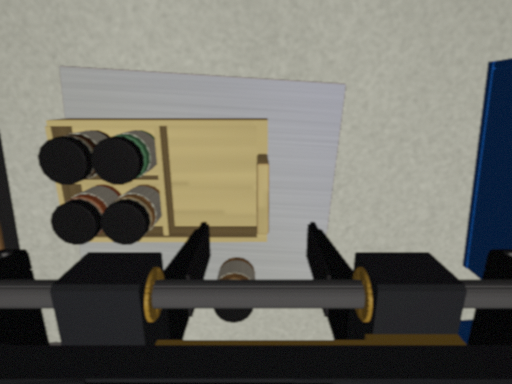

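The wrist view shows the tab at (262, 195), all four jars upright, and the spare jar well clear at (237, 285). The tab measures (0.518, 0.295) at 85.8°, which matches. Descending.

>>> send_rows(increments=[[[0.6,0.003,0.002,0.003,0],[0.6,0.0037,0.0028,0.012,0],[0.6,0.0037,0.0028,0.025,0],[0.6,0.0037,0.0028,0.04,0],[0.6,0.0037,0.0028,0.054,0],[0.6,0.0037,0.0028,0.063,0],[0.6,0.0037,0.0028,0.068,0],[0.6,0.0037,0.0028,0.068,0]]], grip_force=30)

```text
time_s: 2.15
tcp_pos: [0.516, 0.2973, 0.1169]
eef_rot: [-0.107, -3.138, 0.001]
ft_force: [-0.4, -0.6, 0.1]
gripper_width: 0.0568
grip_force: 0.0
```

>>> send_rows(increments=[[[0.4,0,0,0,0],[0.25,0,0,0,0],[0.15,0,0,0,0],[0.1,0,0,0,0],[0.05,0,0,0,0],[0,0,0,0,0],[0,0,0,0,0],[0,0,0,0,0]]], grip_force=30)

```text
time_s: 2.82
tcp_pos: [0.5169, 0.2969, 0.1181]
eef_rot: [0.108, 3.14, 0.0]
ft_force: [0.2, -0.5, 0.0]
gripper_width: 0.0094
grip_force: 0.0
```

```bash
python3 - <<'E'
from h import *
o=bot.get_obs();print({k:np.round(v,4).tolist() for k,v in o.items() if k[:5]!='joint'});M=R.from_rotvec(o["eef_rot"]).as_matrix();print(np.round(M[:,:2].T,4).tolist())
print("tool y angle",np.rad2deg(np.arctan2(M[1,1],M[0,1])))
th=np.deg2rad(-97.6);xb=np.array([np.cos(th),np.sin(th)]);yb=np.array([-xb[1],xb[0]]);p=o["tcp_pos"][:2]-np.array([.486,-.0045]);print("bay xy of tab",p@xb,p@yb)
print("xb in tool",M[:2,:2].T@xb,"yb in tool",M[:2,:2].T@yb)
E
```

```text
{'time_s': 2.8167, 'tcp_pos': [0.5169, 0.2969, 0.1181], 'eef_rot': [0.1081, 3.1396, 0.0002], 'ft_force': [0.1937, -0.4775, 0.0184], 'ft_torque': [0.0006, 0.0037, 0.0187], 'grip_force': 0.0, 'gripper_width': 0.0094}
[[-0.9976, 0.0688, -0.0001], [0.0688, 0.9976, 0.0001]]
tool y angle 86.0551625150485
bay xy of tab -0.302891674465452 -0.009212932889366579
xb in tool [ 0.06375134 -0.99796581] yb in tool [-0.99796581 -0.06375136]
```

>>> send_rows(increments=[[[0,0,0,0,0],[0,0,0,0,0],[0,0,0,0,0],[0,0,0,0,0]]], grip_force=35)

```text
time_s: 3.15
tcp_pos: [0.5169, 0.297, 0.1181]
eef_rot: [0.108, 3.14, 0.0]
ft_force: [-0.5, 0.3, -0.6]
gripper_width: 0.0004
grip_force: 0.0
```

The fingers shut fully without meeting the tab, so I'll look before doing anything else.

```bash
python3 - <<'E'
from h import *
a=snapshot("side");b=snapshot("scene");np.save("side2.npy",cloud(a));np.save("scene2.npy",cloud(b));s=a["color"];b=b["color"]
c1=cv2.resize(s[70:200,130:270],(400,370));c2=cv2.resize(b[120:220,260:400],(400,370))
cv2.imwrite("pics/miss.png",np.hstack([c1,c2])[...,::-1])
E
```

```text
(no output)
```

View pics/miss.png

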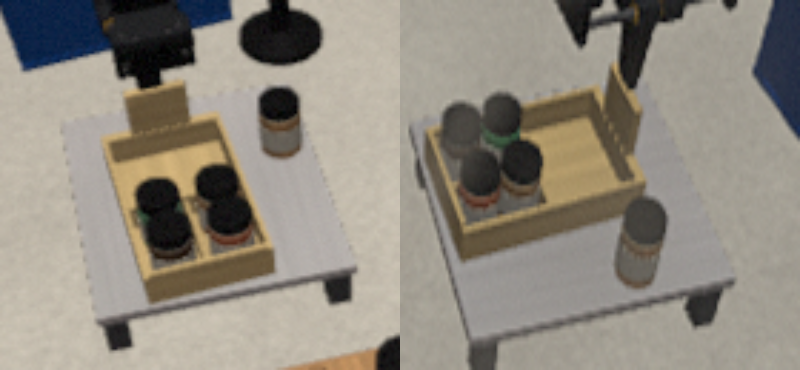

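The fingers end near the tab's upper edge, apparently behind or above it. I'll measure both in the same clouds.

```bash
python3 - <<'E'
from h import *
for n in("scene2","side2"):
    a=np.load(n+".npy").reshape(-1,3);a=a[~np.isnan(a[:,2])]
    a=a[(np.linalg.norm(a[:,:2]-[.518,.296],axis=1)<.06)]
    print(n)
    for lo in np.arange(.09,.25,.01):
        p=a[(a[:,2]>=lo)&(a[:,2]<lo+.01)]*1e3
        if len(p)>3:
            print(round(lo,3),len(p),"x",np.percentile(p[:,0],[3,50,97]).round(0),"y",np.percentile(p[:,1],[3,50,97]).round(0))
s=snapshot("wrist");cv2.imwrite("pics/w2.png",s["color"][...,::-1])
W=cloud(s);p=W.reshape(-1,3);p=p[(p[:,2]>.137)&(p[:,2]<.155)&(abs(p[:,0]-.52)<.06)&(abs(p[:,1]-.29)<.06)];print("wrist",len(p),np.round(p.mean(0),4) if len(p) else "")
E
```

```text
scene2
0.09 93 x [461. 525. 575.] y [279. 289. 299.]
0.1 36 x [493. 526. 550.] y [286. 289. 293.]
0.11 33 x [495. 531. 550.] y [287. 289. 293.]
0.12 40 x [493. 526. 550.] y [287. 289. 295.]
0.13 34 x [492. 528. 549.] y [287. 289. 293.]
0.14 50 x [493. 526. 549.] y [287. 290. 297.]
0.15 20 x [506. 526. 530.] y [288. 290. 299.]
0.16 22 x [505. 526. 528.] y [286. 289. 301.]
0.17 24 x [509. 526. 529.] y [286. 289. 303.]
0.18 24 x [508. 525. 529.] y [284. 287. 302.]
0.19 33 x [506. 527. 529.] y [283. 289. 305.]
0.2 22 x [514. 527. 530.] y [282. 287. 304.]
0.22 20 x [503. 537. 551.] y [269. 273. 313.]
0.23 93 x [514. 548. 553.] y [248. 282. 346.]
0.24 148 x [532. 544. 552.] y [250. 292. 345.]
side2
0.09 140 x [463. 513. 575.] y [284. 293. 305.]
0.1 62 x [492. 520. 548.] y [288. 293. 297.]
0.11 61 x [495. 521. 550.] y [289. 293. 296.]
0.12 60 x [493. 520. 548.] y [289. 292. 297.]
0.13 57 x [492. 518. 549.] y [289. 292. 298.]
0.14 85 x [494. 521. 549.] y [289. 294. 300.]
0.15 17 x [506. 515. 527.] y [291. 293. 299.]
0.16 20 x [507. 517. 527.] y [289. 291. 294.]
0.23 9 x [482. 483. 485.] y [273. 284. 317.]
0.24 90 x [482. 491. 552.] y [273. 297. 348.]
wrist 610 [0.4988 0.2962 0.1442]
```

View pics/w2.png

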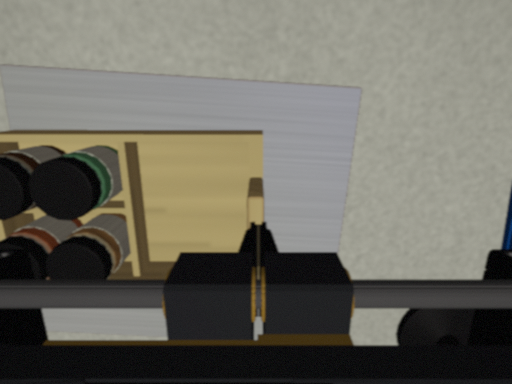

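```bash
python3 - <<'E'
from h import *
print(bot.tips_ahead,[x for x in dir(bot) if x[0]!='_'])
o=bot.get_obs();t=np.array(o["tcp_pos"]);print(t,o["time_s"])
out=[]
for n in("scene","side"):
    s=snapshot(n);c=s["color"][...,::-1].copy();T=s["world_to_cam"];K=s["intrinsics"]
    def px(P):
        q=K@(T[:3,:3]@P+T[:3,3]);return q[:2]/q[2]
    pts=[px(t+[0,0,-.011]),px(t),px(t+[0,0,.008]),px(t+[0,0,.067])]
    u,v=np.array(pts).mean(0);x0,y0=int(u-40),max(0,int(v-40));cr=cv2.resize(c[y0:y0+74,x0:x0+80],None,fx=5,fy=5,interpolation=cv2.INTER_NEAREST)
    for p,col in zip(pts,((0,0,255),(0,255,0),(255,0,0),(255,0,255))): cv2.circle(cr,(int((p[0]-x0)*5),int((p[1]-y0)*5)),3,col,-1)
    out.append(cr)
cv2.imwrite("pics/z3.png",np.hstack(out))
E
```

```text
0.011 ['Unreachable', 'get_obs', 'hand_in', 'tips_ahead']
[0.51689498 0.29696219 0.1180462 ] 3.3
```

View pics/z3.png

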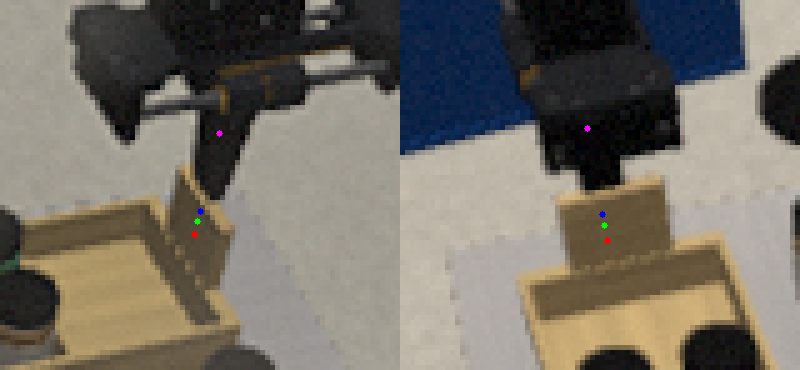

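```bash
python3 - <<'E'
from h import *
o=bot.get_obs();t=np.array(o["tcp_pos"]);s=snapshot("wrist");W=cloud(s)
print("Ttc",np.round(s["T_tool_cam"],3).tolist())
for v in range(180,340,8): print(v,[ (np.round((W[v,u]-t)*1e3,0).tolist(),s["color"][v,u].tolist()) for u in (252,262)])
E
```

```text
Ttc [[-0.0, -0.959, -0.283, 0.08], [1.0, 0.0, -0.001, -0.0], [0.001, -0.283, 0.959, -0.197], [0.0, 0.0, 0.0, 1.0]]
180 [([-27.0, -3.0, -13.0], [81, 66, 42]), ([-25.0, 4.0, -20.0], [109, 103, 93])]
188 [([-27.0, -2.0, 7.0], [79, 65, 42]), ([-26.0, 4.0, 4.0], [97, 88, 76])]
196 [([-27.0, -2.0, 24.0], [118, 99, 64]), ([-26.0, 4.0, 22.0], [109, 93, 68])]
204 [([-23.0, -2.0, 26.0], [170, 154, 105]), ([-22.0, 3.0, 24.0], [163, 143, 100])]
212 [([-18.0, -3.0, 26.0], [172, 154, 106]), ([-17.0, 3.0, 25.0], [161, 141, 96])]
220 [([-13.0, -3.0, 26.0], [165, 148, 101]), ([-12.0, 3.0, 26.0], [155, 136, 94])]
228 [([-13.0, -3.0, 37.0], [5, 8, 8]), ([-12.0, 3.0, 36.0], [3, 4, 6])]
236 [([-12.0, -3.0, 47.0], [7, 5, 5]), ([-12.0, 2.0, 47.0], [11, 12, 9])]
244 [([-13.0, -3.0, 57.0], [3, 8, 0]), ([-12.0, 2.0, 57.0], [6, 9, 9])]
252 [([-12.0, -2.0, 64.0], [8, 4, 5]), ([-13.0, 2.0, 66.0], [8, 7, 8])]
260 [([-33.0, 0.0, 110.0], [13, 10, 11]), ([-13.0, 2.0, 74.0], [6, 6, 8])]
268 [([-35.0, 0.0, 118.0], [46, 33, 12]), ([-34.0, 3.0, 117.0], [56, 41, 18])]
276 [([-34.0, 0.0, 121.0], [74, 55, 19]), ([-35.0, 3.0, 122.0], [83, 64, 24])]
284 [([-33.0, 0.0, 123.0], [103, 79, 33]), ([-32.0, 3.0, 123.0], [108, 84, 33])]
292 [([-31.0, 0.0, 124.0], [116, 92, 42]), ([-31.0, 3.0, 125.0], [119, 95, 43])]
300 [([-30.0, 0.0, 126.0], [122, 95, 44]), ([-29.0, 3.0, 125.0], [121, 94, 43])]
308 [([-28.0, -0.0, 126.0], [124, 95, 39]), ([-27.0, 3.0, 126.0], [129, 99, 42])]
316 [([-25.0, -0.0, 126.0], [120, 93, 38]), ([-24.0, 2.0, 126.0], [122, 93, 41])]
324 [([-13.0, -1.0, 115.0], [29, 29, 28]), ([1.0, 1.0, 97.0], [114, 115, 112])]
332 [([-11.0, -1.0, 116.0], [31, 33, 31]), ([4.0, 1.0, 98.0], [115, 115, 111])]
```

The depth data show the fingers ending just above the tab top (z ≈ 0.147) and the body starting about 40 mm higher than the stated sizes imply. So the real tips stand about 40 mm behind where `tips_ahead` puts them. I'll raise the tool and measure this directly.

>>> send_rows(increments=[[[0,0,0,-0.008,0],[0,0,0,-0.02,0],[0,0,0,-0.03,0],[0,0,0,-0.03,0],[0,0,0,-0.03,0]]])

```text
time_s: 3.87
tcp_pos: [0.5171, 0.2971, 0.1488]
eef_rot: [0.108, 3.138, 0.001]
ft_force: [0.0, 0.4, 0.3]
gripper_width: 0.0005
grip_force: 0.0
```

```bash
python3 - <<'E'
from h import *
o=bot.get_obs();t=np.array(o["tcp_pos"]);print(t,o["gripper_width"],o["time_s"])
for n in("scene","side"):
    s=snapshot(n);W=cloud(s);c=s["color"].astype(int).sum(2)
    a=W[(c<120)];a=a[~np.isnan(a[:,2])];a=a[(np.linalg.norm(a[:,:2]-t[:2],axis=1)<.03)&(a[:,2]>.146)]
    print(n,len(a),"minz",np.sort(a[:,2])[:8].round(4))
    for lo in np.arange(.14,.27,.01):
        p=a[(a[:,2]>=lo)&(a[:,2]<lo+.01)]*1e3
        if len(p)>2: print(round(lo,3),len(p),"x",np.percentile(p[:,0],[3,50,97]).round(0),"y",np.percentile(p[:,1],[3,50,97]).round(0))
    # tab
    d=W.reshape(-1,3);d=d[(d[:,2]>.1)&(d[:,2]<.15)&(np.linalg.norm(d[:,:2]-[.52,.294],axis=1)<.045)];r=cv2.minAreaRect((d[:,:2]*1e3).astype(np.float32));print("tab",np.round(r[0],1),np.round(r[1],1),r[2],"top",np.percentile(d[:,2],97))
E
```

```text
[0.51712391 0.29708257 0.14878061] 0.0005445285708069836 3.8667
scene 420 minz [0.1777 0.1785 0.1787 0.181  0.1816 0.182  0.1824 0.1843]
0.17 3 x [525. 527. 528.] y [293. 295. 297.]
0.18 14 x [512. 526. 529.] y [289. 291. 300.]
0.19 23 x [511. 526. 529.] y [286. 291. 301.]
0.2 21 x [517. 527. 529.] y [285. 291. 302.]
0.21 27 x [514. 526. 529.] y [284. 290. 302.]
0.22 27 x [512. 527. 529.] y [283. 290. 304.]
0.23 29 x [518. 527. 529.] y [281. 289. 305.]
0.25 7 x [509. 513. 527.] y [272. 272. 274.]
0.26 10 x [516. 522. 527.] y [269. 271. 272.]
tab [520.5 291.9] [11.4 63.4] 85.59435272216797 top 0.1455828325440361
side 111 minz [0.1785 0.179  0.1796 0.181  0.1814 0.1815 0.1816 0.1817]
0.17 3 x [517. 526. 528.] y [294. 295. 296.]
0.18 19 x [509. 517. 527.] y [290. 293. 296.]
0.19 21 x [509. 518. 527.] y [289. 291. 292.]
0.2 4 x [508. 513. 521.] y [288. 289. 290.]
tab [521.1 296.9] [16.7 59.8] 87.5882568359375 top 0.1467482821130051
```

Confirmed: at TCP z 0.149 the tips are at z 0.178, i.e. 29 mm behind the TCP. The true grasp point is therefore 48 mm behind it. The horizontal alignment with the tab is good. I'll reopen, go down to TCP z 0.077 (tips at 0.106), and grip.

>>> send_rows(increments=[[[0.6,0,0,0,0],[0.6,0,0,0,0],[0.6,0,0,0,0],[0.6,0,0,0,0],[0.6,0,0,0,0],[0.6,0,0,0,0],[0.6,0,0,0,0],[0.6,0,0,0,0]]], grip_force=30)

```text
time_s: 4.63
tcp_pos: [0.5169, 0.2969, 0.148]
eef_rot: [0.108, 3.14, 0.0]
ft_force: [-0.4, -0.2, 0.7]
gripper_width: 0.0483
grip_force: 0.0
```

>>> send_rows(increments=[[[0.6,0,0,0.006,0],[0.6,0,0,0.018,0],[0.6,0,0,0.032,0],[0.6,0,0,0.046,0],[0.6,0,0,0.058,0],[0.6,0,0,0.067,0],[0.6,0,0,0.071,0],[0.6,0,0,0.071,0]]])

```text
time_s: 5.3
tcp_pos: [0.5166, 0.2968, 0.0761]
eef_rot: [-0.108, -3.138, 0.001]
ft_force: [-0.1, -0.4, -0.1]
gripper_width: 0.0571
grip_force: 0.0
```

>>> send_rows(increments=[[[0.3,0,0,0,0],[0.3,0,0,0,0],[0.2,0,0,0,0],[0.15,0,0,0,0],[0.12,0,0,0,0],[0.1,0,0,0,0],[0.08,0,0,0,0],[0.05,0,0,0,0]]], grip_force=30)

```text
time_s: 5.97
tcp_pos: [0.5168, 0.2966, 0.0772]
eef_rot: [-0.108, -3.14, 0.001]
ft_force: [-0.6, -0.1, -2.0]
gripper_width: 0.01
grip_force: 30.0
```

>>> send_rows(increments=[[[0,0,0,0,0],[0,0,0,0,0],[0,0,0,0,0],[0,0,0,0,0],[0,0,0,0,0],[0,0,0,0,0]]], grip_force=30)

```text
time_s: 6.47
tcp_pos: [0.5168, 0.2966, 0.0771]
eef_rot: [-0.108, -3.14, 0.001]
ft_force: [-1.2, -6.0, 3.8]
gripper_width: 0.0094
grip_force: 30.0
```

The grip holds (10 mm, 30 N). Now I'll square the tray to the lane on the stand: twist +3.6°, 6.5 mm sideways and 8 mm forward.

>>> send_rows(increments=[[[0,-0.0005,-0.001,0,0.005],[0,-0.0015,-0.002,0,0.014],[0,-0.0025,-0.0035,0,0.025],[0,-0.0035,-0.005,0,0.037],[0,-0.0047,-0.0065,0,0.049],[0,-0.0055,-0.0078,0,0.058],[0,-0.006,-0.0084,0,0.063],[0,-0.006,-0.0084,0,0.063]]], grip_force=35)

```text
time_s: 7.13
tcp_pos: [0.5233, 0.2885, 0.0773]
eef_rot: [0.208, 3.133, 0.002]
ft_force: [3.3, 3.1, 1.1]
gripper_width: 0.0098
grip_force: 35.0
```

```bash
cat > st.py <<'E'
from h import *
o=bot.get_obs();M=R.from_rotvec(o["eef_rot"]).as_matrix();t=np.array(o["tcp_pos"])
print(o["time_s"],t.round(4),"F",np.round(o["ft_force"],2),"T",np.round(o["ft_torque"],2),"w",round(o["gripper_width"],4),o["grip_force"])
print("tool -y yaw",np.rad2deg(np.arctan2(-M[1,1],-M[0,1])).round(2))
th=np.deg2rad(-97.6);xb=np.array([np.cos(th),np.sin(th)]);yb=np.array([-xb[1],xb[0]]);ob=np.array([.486,-.0045]);p=t[:2]-ob;print("bay xy of tcp",(p@xb).round(4),(p@yb).round(4))
print("xb in tool",(M[:2,:2].T@xb).round(4),"yb",(M[:2,:2].T@yb).round(4))
def inbay(a): return np.column_stack([(a[:,:2]-ob)@xb,(a[:,:2]-ob)@yb,a[:,2]])*1e3
for n in("scene","side"):
    s=snapshot(n);a=cloud(s).reshape(-1,3);a=a[~np.isnan(a[:,2])];L=inbay(a)
    tp=(p@xb)*1e3
    m=(L[:,2]>90)&(L[:,2]<99)&(L[:,0]>tp-15)&(L[:,0]<tp+200)&(abs(L[:,1])<68.)
    q=L[m]; 
    if len(q)>30:
        # side walls' outer edges: fit yaw from two wall strips
        for sg in(1,-1):
            w=q[(sg*q[:,1]>48)&(q[:,0]>tp+10)&(q[:,0]<tp+185)];
            if len(w)>15:
                v=cv2.fitLine(w[:,:2].astype(np.float32),cv2.DIST_HUBER,0,.01,.01).ravel();print(n,"wall",sg,len(w),"yaw",np.rad2deg(np.arctan(v[1]/v[0])).round(2),"y mid",np.median(w[:,1]).round(1))
        print(n,"nose x",np.percentile(q[:,0],99.5).round(1),"z front/rear",[np.median(q[(q[:,0]>tp+a1)&(q[:,0]<tp+b1),2]).round(1) for a1,b1 in((150,205),(0,60))])
    for nm,lo,hi in(("rail",-90,-66),("div",60,92)):
        w=L[(L[:,2]>86)&(L[:,2]<93)&(L[:,0]>100)&(L[:,0]<220)&(L[:,1]>lo)&(L[:,1]<hi)];print(nm,len(w),np.median(w[:,1]).round(1),end=" ")
    w=L[(L[:,2]>66)&(L[:,2]<99)&(L[:,0]>215)&(L[:,0]<262)&(abs(L[:,1])<44)];print("plate x",np.percentile(w[:,0],[5,50]).round(1))
E
python3 st.py
```

```text
7.1333 [0.5233 0.2885 0.0773] F [3.3  3.13 1.14] T [ 0.41 -0.39  0.39] w 0.0098 35.01638352870941
tool -y yaw -97.58
bay xy of tcp -0.2953 -0.0018
xb in tool [ 4.e-04 -1.e+00] yb [-1.e+00 -4.e-04]
scene wall 1 159 yaw -0.45 y mid 59.9
scene wall -1 60 yaw 0.5 y mid -54.7
scene nose x -97.9 z front/rear [np.float64(95.2), np.float64(94.0)]
rail 127 -73.4 div 125 74.2 plate x [235.8 240.6]
side wall 1 98 yaw -0.01 y mid 59.9
side wall -1 86 yaw 0.31 y mid -54.6
side nose x -100.1 z front/rear [np.float64(95.6), np.float64(95.2)]
rail 271 -75.1 div 256 72.5 plate x [234.3 242. ]
```

The tray is now parallel to the lane (±0.3°), about 3 mm off its middle, with its nose near the stand's edge. I'll push on smoothly and take out the 3 mm on the way.

>>> send_rows(increments=[[[0,0.0003,-0.002,0,0],[0,0.0008,-0.006,0,0],[0,0.0014,-0.012,0,0],[0,0.002,-0.018,0,0],[0,0.0025,-0.024,0,0],[0,0.0028,-0.03,0,0],[0,0.003,-0.035,0,0],[0,0.003,-0.038,0,0]]], grip_force=45)

```text
time_s: 7.9
tcp_pos: [0.5142, 0.2511, 0.0772]
eef_rot: [0.208, 3.134, 0.002]
ft_force: [0.5, 7.3, 2.4]
gripper_width: 0.0096
grip_force: 45.0
```

```bash
python3 st.py
```

```text
7.9 [0.5142 0.2511 0.0772] F [0.52 7.3  2.41] T [ 0.89 -0.05  0.02] w 0.0096 45.00041842460632
tool -y yaw -97.59
bay xy of tcp -0.2571 -0.0058
xb in tool [ 1.e-04 -1.e+00] yb [-1.e+00 -1.e-04]
scene wall 1 138 yaw -0.09 y mid 55.8
scene wall -1 59 yaw -0.17 y mid -59.3
scene nose x -60.2 z front/rear [np.float64(94.9), np.float64(94.2)]
rail 133 -74.0 div 124 73.9 plate x [235.7 240.8]
side wall 1 101 yaw 0.02 y mid 55.7
side wall -1 100 yaw -0.05 y mid -58.8
side nose x -61.7 z front/rear [np.float64(95.5), np.float64(95.4)]
rail 271 -74.9 div 259 72.4 plate x [234.3 242. ]
```

>>> send_rows(increments=[[[0,0,-0.003,0,0],[0,-0.0003,-0.008,0,0],[0,-0.0006,-0.014,0,0],[0,-0.001,-0.02,0,0],[0,-0.001,-0.026,0,0],[0,-0.001,-0.032,0,0],[0,-0.001,-0.037,0,0],[0,-0.001,-0.04,0,0]]])

```text
time_s: 8.67
tcp_pos: [0.5102, 0.2114, 0.0773]
eef_rot: [0.208, 3.134, 0.002]
ft_force: [0.4, 7.0, 3.5]
gripper_width: 0.0098
grip_force: 45.0
```

```bash
python3 st.py
```

```text
8.6667 [0.5102 0.2114 0.0773] F [0.37 7.01 3.49] T [ 1.28 -0.06 -0.04] w 0.0098 45.00055253505707
tool -y yaw -97.59
bay xy of tcp -0.2172 -0.0046
xb in tool [ 2.e-04 -1.e+00] yb [-1.e+00 -2.e-04]
scene wall 1 151 yaw -0.17 y mid 57.1
scene wall -1 57 yaw -0.53 y mid -57.9
scene nose x -20.3 z front/rear [np.float64(94.8), np.float64(93.8)]
rail 131 -74.1 div 123 74.0 plate x [235.8 240.9]
side wall 1 111 yaw -0.13 y mid 56.9
side wall -1 108 yaw 0.01 y mid -57.6
side nose x -22.2 z front/rear [np.float64(95.6), np.float64(95.3)]
rail 275 -74.9 div 253 72.3 plate x [234.3 241.9]
```

Still level and centred, with the nose 20 mm from the bay. Crossing onto the deck.

>>> send_rows(increments=[[[0,0,-0.003,0,0],[0,0,-0.008,0,0],[0,0,-0.013,0,0],[0,0,-0.018,0,0],[0,0,-0.023,0,0],[0,0,-0.028,0,0],[0,0,-0.033,0,0],[0,0,-0.036,0,0]]])

```text
time_s: 9.43
tcp_pos: [0.5053, 0.1756, 0.0771]
eef_rot: [0.207, 3.135, 0.001]
ft_force: [1.4, 5.8, 2.7]
gripper_width: 0.0098
grip_force: 45.0
```

```bash
python3 st.py
```

```text
9.4333 [0.5053 0.1756 0.0771] F [1.35 5.81 2.7 ] T [ 0.9  -0.14  0.07] w 0.0098 45.00075101852417
tool -y yaw -97.56
bay xy of tcp -0.1811 -0.0047
xb in tool [ 7.e-04 -1.e+00] yb [-1.e+00 -7.e-04]
scene wall 1 150 yaw -0.05 y mid 57.0
scene wall -1 67 yaw -0.53 y mid -57.0
scene nose x 15.5 z front/rear [np.float64(94.7), np.float64(93.8)]
rail 134 -73.7 div 121 74.0 plate x [235.8 240.6]
side wall 1 120 yaw -0.11 y mid 56.9
side wall -1 114 yaw 0.18 y mid -57.6
side nose x 14.1 z front/rear [np.float64(95.7), np.float64(95.0)]
rail 270 -74.8 div 256 72.4 plate x [234.4 242. ]
```

>>> send_rows(increments=[[[0,0,-0.003,0,0],[0,0,-0.009,0,0],[0,0,-0.017,0,0],[0,0,-0.025,0,0],[0,0,-0.033,0,0],[0,0,-0.041,0,0],[0,0,-0.048,0,0],[0,0,-0.053,0,0]]])

```text
time_s: 10.2
tcp_pos: [0.4984, 0.1229, 0.0771]
eef_rot: [0.207, 3.135, 0.001]
ft_force: [0.9, 7.3, 3.7]
gripper_width: 0.0101
grip_force: 45.0
```

>>> send_rows(increments=[[[0,0,-0.003,0,0],[0,0,-0.007,0,0],[0,0,-0.011,0,0],[0,0,-0.014,0,0],[0,0,-0.015,0,0]]])

```text
time_s: 10.62
tcp_pos: [0.4964, 0.1082, 0.0771]
eef_rot: [0.207, 3.135, 0.001]
ft_force: [1.7, 6.8, 4.1]
gripper_width: 0.0098
grip_force: 45.0
```

```bash
python3 st.py
```

```text
10.6167 [0.4964 0.1082 0.0771] F [1.69 6.81 4.07] T [ 1.04 -0.17  0.06] w 0.0098 45.00121772289276
tool -y yaw -97.56
bay xy of tcp -0.1131 -0.0046
xb in tool [ 7.e-04 -1.e+00] yb [-1.e+00 -7.e-04]
scene wall 1 153 yaw -0.18 y mid 57.4
scene wall -1 72 yaw -0.08 y mid -57.6
scene nose x 83.6 z front/rear [np.float64(95.8), np.float64(93.8)]
rail 127 -73.7 div 128 74.6 plate x [235.8 241. ]
side wall 1 131 yaw 0.01 y mid 57.0
side wall -1 128 yaw 0.14 y mid -57.5
side nose x 81.7 z front/rear [np.float64(95.7), np.float64(94.8)]
rail 269 -75.0 div 256 72.6 plate x [234.6 241.9]
```

>>> send_rows(increments=[[[0,0,-0.002,-0.0001,0],[0,0,-0.004,-0.0002,0],[0,0,-0.006,-0.0003,0],[0,0,-0.007,-0.0003,0],[0,0,-0.007,-0.0003,0]]])

```text
time_s: 11.13
tcp_pos: [0.4952, 0.101, 0.0771]
eef_rot: [-0.207, -3.134, 0.0]
ft_force: [0.7, 1.9, -0.6]
gripper_width: 0.0099
grip_force: 45.0
```

The vertical load is now near zero. Next, the tail goes over the gap.

>>> send_rows(increments=[[[0,0,-0.003,0,0],[0,0,-0.009,0,0],[0,0,-0.016,0,0],[0,0,-0.023,0,0],[0,0,-0.03,0,0],[0,0,-0.037,0,0],[0,0,-0.042,0,0],[0,0,-0.044,0,0]]])

```text
time_s: 11.8
tcp_pos: [0.4895, 0.0565, 0.0773]
eef_rot: [-0.208, -3.134, 0.0]
ft_force: [1.6, 2.3, -2.9]
gripper_width: 0.0098
grip_force: 45.0
```

```bash
python3 st.py
```

```text
11.8 [0.4895 0.0565 0.0773] F [ 1.63  2.33 -2.94] T [ 0.67 -0.1   0.03] w 0.0098 44.99929904937744
tool -y yaw -97.6
bay xy of tcp -0.0609 -0.0046
xb in tool [-1.e-04 -1.e+00] yb [-1.e+00  1.e-04]
scene wall 1 127 yaw -0.29 y mid 57.4
scene wall -1 74 yaw 0.0 y mid -57.2
scene nose x 135.4 z front/rear [np.float64(95.5), np.float64(93.8)]
rail 101 -74.0 div 126 74.5 plate x [235.7 240.7]
side wall 1 155 yaw 0.0 y mid 56.8
side wall -1 142 yaw 0.02 y mid -57.7
side nose x 133.8 z front/rear [np.float64(95.9), np.float64(95.1)]
rail 276 -74.8 div 260 72.3 plate x [234.2 242. ]
```

>>> send_rows(increments=[[[0,0,-0.003,0.0001,0],[0,0,-0.009,0.0002,0],[0,0,-0.017,0.0002,0],[0,0,-0.025,0.0002,0],[0,0,-0.033,0.0002,0],[0,0,-0.041,0.0002,0],[0,0,-0.047,0.0002,0],[0,0,-0.05,0.0002,0]]])

```text
time_s: 12.57
tcp_pos: [0.483, 0.0069, 0.0771]
eef_rot: [0.208, 3.135, 0.0]
ft_force: [-0.1, 3.4, -0.5]
gripper_width: 0.0098
grip_force: 45.0
```

>>> send_rows(increments=[[[0,0,-0.003,0,0],[0,0,-0.008,0,0],[0,0,-0.014,0,0],[0,0,-0.02,0,0],[0,0,-0.026,0,0],[0,0,-0.032,0,0],[0,0,-0.036,0,0],[0,0,-0.038,0,0]]])

```text
time_s: 13.23
tcp_pos: [0.478, -0.0304, 0.0771]
eef_rot: [-0.208, -3.135, -0.0]
ft_force: [1.1, 4.4, -1.1]
gripper_width: 0.0098
grip_force: 45.0
```

```bash
python3 st.py
```

```text
13.2333 [ 0.478  -0.0304  0.0771] F [ 1.07  4.4  -1.08] T [ 0.69 -0.12  0.09] w 0.0098 44.99987840652466
tool -y yaw -97.58
bay xy of tcp 0.0267 -0.0045
xb in tool [ 3.e-04 -1.e+00] yb [-1.e+00 -3.e-04]
scene wall 1 122 yaw -0.19 y mid 57.0
scene wall -1 76 yaw 0.25 y mid -57.3
scene nose x 223.0 z front/rear [np.float64(95.5), np.float64(93.9)]
rail 38 -75.2 div 121 73.4 plate x [218.4 237.4]
side wall 1 191 yaw -0.08 y mid 57.1
side wall -1 167 yaw 0.04 y mid -57.6
side nose x 221.1 z front/rear [np.float64(95.9), np.float64(95.4)]
rail 278 -74.8 div 253 72.5 plate x [217.4 236.3]
```

>>> send_rows(increments=[[[0,0,-0.0015,0,0],[0,0,-0.003,0,0],[0,0,-0.0045,0,0],[0,0,-0.006,0,0],[0,0,-0.0075,0,0],[0,0,-0.009,0,0],[0,0,-0.0095,0,0]]])

```text
time_s: 13.92
tcp_pos: [0.4769, -0.0393, 0.0771]
eef_rot: [0.207, 3.135, 0.0]
ft_force: [1.2, 4.6, -0.3]
gripper_width: 0.0094
grip_force: 45.0
```

>>> send_rows(increments=[[[0,0,-0.0007,0,0],[0,0,-0.0015,0,0],[0,0,-0.002,0,0],[0,0,-0.002,0,0]]])

```text
time_s: 14.25
tcp_pos: [0.4766, -0.0413, 0.0771]
eef_rot: [0.207, 3.135, 0.0]
ft_force: [-0.6, 2.9, -0.2]
gripper_width: 0.0102
grip_force: 45.0
```

>>> send_rows(increments=[[[0,0,-0.0007,0,0],[0,0,-0.0015,0,0],[0,0,-0.002,0,0],[0,0,-0.002,0,0]]])

```text
time_s: 14.58
tcp_pos: [0.4763, -0.0432, 0.0771]
eef_rot: [-0.207, -3.135, -0.0]
ft_force: [0.3, 3.6, -0.5]
gripper_width: 0.01
grip_force: 45.0
```

```bash
python3 st.py
```

```text
14.5833 [ 0.4763 -0.0432  0.0771] F [ 0.27  3.6  -0.47] T [ 0.69 -0.04  0.04] w 0.01 45.000266432762146
tool -y yaw -97.55
bay xy of tcp 0.0397 -0.0045
xb in tool [ 8.e-04 -1.e+00] yb [-1.e+00 -8.e-04]
scene wall 1 115 yaw -0.01 y mid 57.3
scene wall -1 76 yaw 0.72 y mid -57.2
scene nose x 239.4 z front/rear [np.float64(96.0), np.float64(93.8)]
rail 45 -73.8 div 129 74.1 plate x [231.3 239.4]
side wall 1 184 yaw -0.0 y mid 57.0
side wall -1 170 yaw 0.11 y mid -57.5
side nose x 239.5 z front/rear [np.float64(96.7), np.float64(95.2)]
rail 276 -74.8 div 251 72.4 plate x [220.2 241.4]
```

>>> send_rows(increments=[[[0,0,-0.0007,0,0],[0,0,-0.0015,0,0],[0,0,-0.002,0,0],[0,0,-0.002,0,0]]])

```text
time_s: 15.02
tcp_pos: [0.476, -0.0451, 0.0771]
eef_rot: [-0.207, -3.135, -0.0]
ft_force: [1.5, 5.0, -0.7]
gripper_width: 0.0095
grip_force: 45.0
```

>>> send_rows(increments=[[[0,0,-0.0007,0,0],[0,0,-0.0015,0,0],[0,0,-0.002,0,0],[0,0,-0.002,0,0]]])

```text
time_s: 15.35
tcp_pos: [0.4758, -0.047, 0.0771]
eef_rot: [-0.207, -3.135, -0.0]
ft_force: [0.8, 5.8, -0.7]
gripper_width: 0.0096
grip_force: 45.0
```

>>> send_rows(increments=[[[0,0,-0.0005,0,0],[0,0,-0.001,0,0],[0,0,-0.001,0,0]]])

```text
time_s: 15.6
tcp_pos: [0.4756, -0.048, 0.0771]
eef_rot: [-0.207, -3.135, -0.0]
ft_force: [1.1, 5.8, -0.0]
gripper_width: 0.0096
grip_force: 45.0
```

>>> send_rows(increments=[[[0,0,-0.0005,0,0],[0,0,-0.001,0,0],[0,0,-0.001,0,0]]])

```text
time_s: 15.85
tcp_pos: [0.4755, -0.0489, 0.0771]
eef_rot: [-0.207, -3.135, -0.001]
ft_force: [1.0, 7.1, 0.3]
gripper_width: 0.0099
grip_force: 45.0
```

>>> send_rows(increments=[[[0,0,-0.0003,0,0],[0,0,-0.0005,0,0],[0,0,-0.0005,0,0]]])

```text
time_s: 16.1
tcp_pos: [0.4754, -0.049, 0.0772]
eef_rot: [-0.207, -3.135, -0.001]
ft_force: [0.6, 9.2, 2.1]
gripper_width: 0.01
grip_force: 45.0
```

>>> send_rows(increments=[[[0,0,-0.0003,0,0],[0,0,-0.0005,0,0],[0,0,-0.0005,0,0]]])

```text
time_s: 16.35
tcp_pos: [0.4754, -0.0491, 0.0772]
eef_rot: [-0.207, -3.135, -0.002]
ft_force: [0.9, 14.9, 2.4]
gripper_width: 0.0098
grip_force: 45.0
```

The stop is now rigid: the tool stopped 6 mm after contact and the force rose to 15 N, about 11 N of it on the plate. It's home. I'll ease off slightly, then release.

>>> send_rows(increments=[[[0,0,0,0,0],[0,0,0.0002,0,0],[0,0,0.0004,0,0],[0,0,0.0004,0,0]]], grip_force=30)

```text
time_s: 16.68
tcp_pos: [0.4754, -0.0491, 0.0772]
eef_rot: [-0.207, -3.135, -0.001]
ft_force: [0.5, 10.6, 1.5]
gripper_width: 0.0097
grip_force: 30.0
```

>>> send_rows(increments=[[[0.12,0,0,0,0],[0.15,0,0,0,0],[0.2,0,0,0,0],[0.25,0,0,0,0],[0.3,0,0,0,0],[0.4,0,0,0,0],[0.5,0,0,0,0],[0.5,0,0,0,0]]], grip_force=10)

```text
time_s: 17.35
tcp_pos: [0.4755, -0.0498, 0.0771]
eef_rot: [0.207, 3.135, 0.0]
ft_force: [-0.1, 0.0, -0.4]
gripper_width: 0.043
grip_force: 0.0
```

```bash
python3 st.py
```

```text
17.35 [ 0.4755 -0.0498  0.0771] F [-0.06  0.03 -0.39] T [0.02 0.03 0.03] w 0.043 0.0
tool -y yaw -97.55
bay xy of tcp 0.0462 -0.0044
xb in tool [ 8.e-04 -1.e+00] yb [-1.e+00 -8.e-04]
scene wall 1 103 yaw 0.35 y mid 57.5
scene wall -1 70 yaw -0.79 y mid -57.4
scene nose x 245.7 z front/rear [np.float64(96.2), np.float64(93.9)]
rail 53 -74.1 div 124 73.8 plate x [237.  245.2]
side wall 1 192 yaw 0.15 y mid 56.9
side wall -1 171 yaw 0.15 y mid -57.6
side nose x 246.1 z front/rear [np.float64(96.4), np.float64(95.1)]
rail 270 -74.8 div 257 72.6 plate x [222.6 245.6]
```

>>> send_rows(increments=[[[0.5,0,0,-0.004,0],[0.5,0,0,-0.014,0],[0.5,0,0,-0.03,0],[0.5,0,0,-0.05,0],[0.5,0,0,-0.075,0],[0.5,0,0,-0.1,0],[0.5,0,0,-0.115,0],[0.5,0,0,-0.12,0]]])

```text
time_s: 18.12
tcp_pos: [0.4763, -0.0499, 0.1997]
eef_rot: [0.206, 3.131, -0.001]
ft_force: [0.6, 0.2, -0.8]
gripper_width: 0.0476
grip_force: 0.0
```

>>> send_rows(increments=[[[0.5,0,0,0,0],[0.5,0,0,0,0],[0.5,0,0,0,0],[0.5,0,0,0,0],[0.5,0,0,0,0],[0.5,0,0,0,0]]])

```text
time_s: 18.62
tcp_pos: [0.4753, -0.0497, 0.1966]
eef_rot: [-0.207, -3.134, -0.0]
ft_force: [0.4, 0.0, -0.4]
gripper_width: 0.0473
grip_force: 0.0
```

```bash
python3 st.py; python3 - <<'E'
from h import *
a=snapshot("side")["color"];b=snapshot("scene")["color"]
cv2.imwrite("pics/end.png",np.hstack([cv2.resize(a[60:350,130:400],(400,430)),cv2.resize(b[120:320,100:400],(400,430))])[...,::-1])
E
```

```text
18.6167 [ 0.4753 -0.0497  0.1966] F [ 0.41  0.04 -0.42] T [-0.01  0.02 -0.05] w 0.0473 0.0
tool -y yaw -97.55
bay xy of tcp 0.0462 -0.0046
xb in tool [ 8.e-04 -1.e+00] yb [-1.e+00 -8.e-04]
scene wall 1 107 yaw -0.06 y mid 57.4
scene wall -1 81 yaw 0.84 y mid -57.1
scene nose x 245.9 z front/rear [np.float64(96.4), np.float64(93.7)]
rail 63 -73.8 div 129 73.7 plate x [237.  245.3]
side wall 1 192 yaw 0.07 y mid 57.0
side wall -1 175 yaw 0.18 y mid -57.5
side nose x 245.9 z front/rear [np.float64(96.4), np.float64(94.8)]
rail 276 -75.0 div 258 72.4 plate x [221.8 246.1]
```

View pics/end.png

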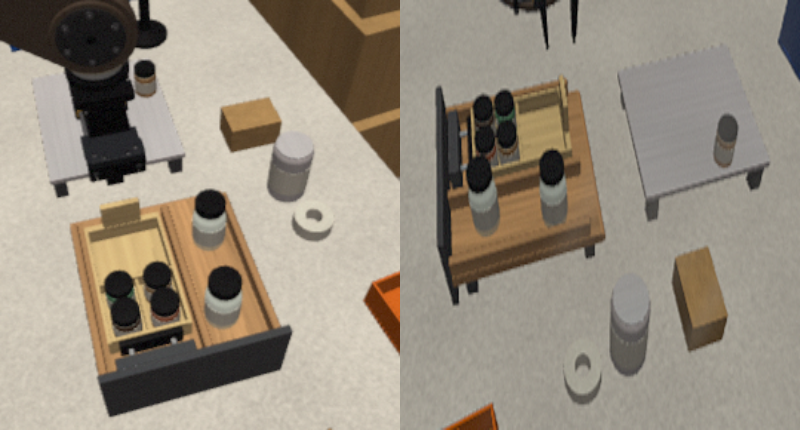

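The tray sits in the lane against the stop plate (left view, about 150, 340). All four jars are upright, nothing else has moved, and the gripper is well clear. Handing in.

```bash
python3 -c "
from workcell import bot
print(bot.hand_in())"
```

```text
the job is handed in; nothing more can be done
None
```

The tray is home in the bay lane, resting against the pressed-in stop with all four jars upright and nothing else moved; the job was handed in at about 19 s (the first grip closed above the tab, because the fingertips sit about 40 mm further back than stated, so I measured that and regripped).

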